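# Square a long carton in the parcel length gauge and nip it for measuring

## Robot

A 6-joint arm with a two-finger parallel gripper is mounted at the origin on the work surface. World frame = base frame: x ahead of the robot, y to its left, z up, the work surface at z = 0. Lengths are in mm, angles in degrees, forces in N, time in s.
With the tool pointing down it reaches from about 300 to 850 mm from the base axis. Payload 4.2 kg.
Tool frame: the origin (TCP) lies at the very end of the fingers, on their centre line; the grasp point (between the pads) lies 19 mm behind it; x points along the fingers, z is the direction in which the jaws open and shut, and the axes are right-handed (so a half turn about x gives the same grasp; the last joint's range is limited). The gripper opens to 91 mm and grips with 3 to 60 N. Pads are 32 mm wide; open, the fingers measure 118 mm over their backs; the gripper's body (76 mm by 178 mm) begins 60 mm behind the grasp point.
Start: joints at [64.458, 18.312, 89.639, -0, 72.044, -1.146], TCP at [237.508, 523.673, 213.976] pointing down, gripper open.
Joint ranges: [-177.97, 177.97], [-48.28, 115.42], [12.27, 149.76], [-77.06, 257.06], [2.81, 150.46], [-146.56, 146.56]. Speed limits (degrees/s): [147.25, 147.25, 180, 180, 180, 180].

## Interface

Orientations are given as [roll, pitch, yaw] about the fixed x, y, z axes, in that order (R = Rz(yaw) Ry(pitch) Rx(roll)).
In Python, from workcell import state, grab_frame, camera_info, env, search_frame, place_of gives the robot as it stands.
- The arm moves only by the tool drive_tool, never from a script. Its argument "plan" is a list of rows, each a list of 7 numbers: the turn, a rotation vector about the world's x, y, z in degrees, then the shift along the world's x, y, z in mm, then the finger opening in mm, from 0 to 91.2. In form: [[wx, wy, wz, dx, dy, dz, jaw], ...]. A call has 1 to 10 rows; each row is the pose to reach, as a shift and turn from the pose measured when the call began; what a row does not reach only later rows make up. A row lasts 1/8 s, in which the tool goes at most 62.5 mm and 10.7 degrees, less where a joint would pass 70% of its speed; a pose out of reach is approached as far as the arm can. A call with a gripper value outside its range is refused whole. The fingers move at their own pace and stop on an object; "grip_force" is the grip in N (left out, the last holds). Time passes only in rows, so rows that repeat a pose let the fingers close. It gives the time, the measured TCP pose, the force and the opening at its end, in the units of the state.
- state(): the state, without advancing time (a new reading comes with each control period).
- grab_frame(name): name is "scene" or "side" or "wrist"; returns the picture (480x640x3 uint8, red, green, blue); there is no depth.
- camera_info(name): a dict with "intrinsics" (3x3 intrinsics, pixels), "k1" (the pictures are not rectified: a ray, as slopes to the right and down, at radius r is drawn at 1 + k1 r^2 times it, then the intrinsics apply), "origin" and "orientation" of the camera in the world; the wrist camera has in their place "hand_eye" (4x4, takes a point from camera to tool coordinates, whose origin is the TCP and whose axes are the tool frame's). Camera axes: x right, y down, z forward; pixel columns grow to the right and rows downward; lengths in mm; the calibration is good to about 2 mm. A picture is of the moment at which its call begins: read the wrist's pose just before it. camera_info takes no time and is no camera call.
- env.job_done(): hands the job in, once; it reports no verdict.
Trained networks look in the newest picture that a camera, given by its name, has taken for a name from the list of things; names that differ only in an ending like _2 or _b are one class to them, and where a whole thing is asked for, a point or a joint stands for the part that bears it (a point fixed in the world has none). Each returns a list of dicts, best first, with "p" (0 to 1); they miss things now and then, are a little off and sometimes report something else, mostly with a low value. They report only what shows in the picture. A call takes as long as a camera call.
- search_frame(camera, label): "rect" ([left, top, right, bottom] as shares, 0 to 1, of the picture: columns of its width, rows of its height, round what is visible of it).
- place_of(camera, label): "location" ([column, row] as shares, 0 to 1, of the picture: columns of its width, rows of its height: a listed point, or the origin of a listed thing).
The state is a dict: "time_s": time; "qpos": joint angles; "qvel": joint speeds; "effort": joint torques, N m; "ee_pos": TCP position; "ee_rot": TCP orientation; "force": force on the tool from outside, world axes, zero at the start; "torque": the same for the moment, N m; "gripper_width": finger opening in mm.
Only numpy, scipy, OpenCV 4.12 (cv2) and the standard library are available. Lean on these libraries where they do the work, as an engineer would, in place of code of your own. Each camera call takes 0.05 s, during which the arm holds its last target. There are 200 camera calls.

## Task

Measure the length of the long brown carton on the parcel gauge: swing it round by pushing near its free end until its long side lies flush along the gauge's fence, then run the sliding stop up to it until the carton is nipped between the sliding stop and the fixed end stop, keep it pressed there firmly for about a second, and back straight off so that the sliding stop stays bearing on it, with no gap at either end. Push with care (never more than about 2 kg, so that the cardboard is not dented), leave the things around where they are, and let go of everything at the end.

Things in the scene. Friction and masses are not known exactly. Their poses are not given: they have to be found in the camera images.
- gauge: Parcel length gauge fixed to the desk: grey board 18 mm thick, aluminium fence 42 mm high along its far edge, fixed end stop 50 mm high at its right end. Origin: on the desk, under the corner where the inner faces of fence and end stop meet. x: square to the fence, from carton to fence (fence face: plane x = 0). y: along the fence, away from the end stop (its face: plane y = 0). z up.
- stop_corner (a point): That corner of fence and end stop, on the board's upper face (18 mm over the desk); axes as the gauge's. The end stop's face reaches from x = -115 mm to the fence; the board from x = -235 to 35 mm and y = -30 to 530 mm.
- carton: Long brown box on the board, its telescoping end cap taped on (rigid), 0.35 to 0.7 kg, 60 mm high, about 100 mm wide; its length, 265 to 305 mm, varies: the gauge is to find it. Origin: its lower corner that belongs in the gauge's corner; y along it to the free end, x across to the fence side (it fills x -100 to 0). Home, its axes are parallel to the gauge's, origins 0 to 2 mm apart.
- carton_push (a point): A good point to push: on the carton's long side facing the robot, 225 mm from its stop end, half-way up (30 mm over the board). At the start the free end is swung out towards the robot by 0.2 to 0.38 rad; the other end lies near the fence, its corner 41 to 53 mm short of the end stop. Sliding the carton along takes some 2 to 6 N.
- slide (a joint): Reading of the gauge, m: distance between the end stop's face and the sliding stop's face while nothing presses on it. Smaller towards the end stop; 0.37 to 0.415 at the start. It runs with about 3 N of friction and stays where it is left.
- slide_face (a point): Middle of the sliding stop's rubber face that meets the carton. It is sprung: it gives 1 mm per 8 N, at most 3 mm, before a back plate. Face and plate are upright, square to the fence, 13 mm thick in all, from 2 to 120 mm off the fence and 4 to 60 mm above the board. A black carriage with a small round knob (top 77 mm above the board) carries them on the fence.
- slide_back (a point): Bare back of the sliding stop's aluminium back plate, 13 mm behind its face, 32 mm above the board, 70 mm from the fence: a place to push it towards the end stop. The back is free of ribs from 16 to 120 mm from the fence.
- tape_roll: Bystander: a roll of packing tape lying on the board at the robot's side near the end stop, 82 mm across, 45 mm high. Origin under its centre.
- sample_box: Bystander: a small white medicine box 36 x 70 mm, 40 mm high, on the board's near left corner. Origin under its centre.
- box_a: Bystander: white medicine box 62 x 62 mm, 90 mm high, on the desk right of the gauge. Origin under its centre.
- box_b: Bystander: the same as box_a, beside it.
- gel: Bystander: white bottle, 56 mm across, 150 mm high, on the desk to the right of the gauge. Origin under its centre.
- pen_cup: Bystander: grey cup, 76 mm across, 95 mm high, on the desk to the left of the gauge. Origin under its centre.
- marker: Bystander: black marker pen 137 mm long lying on the desk at the left. Origin under its middle.

How it is judged (in metres and radians):
On the way, in this order (a step that is already met when the one before it is completed fails the run):
1. the carton has been swung in, its long side along the fence (angle between the x axis of carton and the x axis of gauge, either way round below 0.02 rad and x of carton in the frame of gauge above -0.006 m), for 0.2 s.
2. the sliding stop is kept pressed, nipping the carton firmly against the end stop (y of carton in the frame of gauge below 0.002 m and contact force between carton and slide above 5 N), for 0.5 s.
At the end, for the whole second after the job is handed in: The carton lies flat on the board, its long side along the fence (within 0.01 rad, its corner within 3 mm of the fence), its end within 2 mm of the end stop, the sliding stop still bearing on its other end (contact over 0.2 N: no gap); carton and slide at rest (angle between the x axis of carton and the x axis of gauge, either way round below 0.01 rad and x of carton in the frame of gauge above -0.003 m and y of carton in the frame of gauge below 0.002 m and contact force between carton and slide above 0.2 N and height (world z) of carton between 0.015 and 0.021 m and linear speed of carton below 0.01 m/s and velocity of joint slide between -0.01 and 0.01 m/s); the robot touches nothing.
It fails at once if the carton is pushed by the robot with more than 20 N (contact force between carton and the fingers above 20 N).
It fails at once if the carton is squeezed by the sliding stop with more than 20 N (contact force between carton and slide above 20 N).
It fails at once if the carton is tipped up (angle between carton's own z axis and vertical above 0.12 rad).
It fails at once if a bystander is disturbed (moved more than 20 mm) (distance of any of tape_roll, sample_box, box_a, box_b, gel, pen_cup, marker from where it was at the start of the episode above 0.02 m).
It also fails if it takes over 72 s, if anything falls off the work surface, if the arm or the gripper's body presses on something with over 40 N, if the wrist force passes 120 N, or if a joint passes its speed limit or range.

## Working session

There is one attempt and no reset: what is moved stays moved. The work goes in short steps, Python scripts to look and compute and a tool call to move; the robot and the scene stay as the last step left them, time stands still between calls to the robot, and variables do not carry over. Pictures are saved under pics/ and viewed, about 8 in all and at most 12, crops included, and the job is handed in when it is done.

Besides the shell and the picture viewer there is one more tool, called after ">>>" by a JSON object that holds its "fn" and its "kwargs", one argument or row to a line. drive_tool: Moves the arm, as the interface text tells. Its arguments: {"type":"object","properties":{"plan":{"type":"array"},"grip_force":{"type":"number"}},"required":["plan"]}

```bash
mkdir -p pics
cat > h.py <<'E'
import numpy as np,cv2
from workcell import *
from scipy.spatial.transform import Rotation as R
def cam(n):
    c=camera_info(n);K=np.array(c["intrinsics"]);return c,K
def pose(n):
    c,K=cam(n)
    if "origin" in c:
        o=np.array(c["orientation"],float)
        Rm=o if o.shape==(3,3) else R.from_euler('xyz',o,degrees=True).as_matrix()
        return Rm,np.array(c["origin"],float),K,c["k1"]
    s=state();H=np.array(c["hand_eye"]);Rt=R.from_euler('xyz',s["ee_rot"],degrees=True).as_matrix()
    return Rt@H[:3,:3],Rt@H[:3,3]+np.array(s["ee_pos"]),K,c["k1"]
def ray(n,px):
    Rm,o,K,k=pose(n)
    d=np.linalg.solve(K,[px[0],px[1],1]);rd=np.hypot(d[0],d[1]);r=rd
    for _ in range(30): r=rd/(1+k*r*r)
    d[:2]*=r/max(rd,1e-9); return o,Rm@d
def onz(n,px,z):
    o,d=ray(n,px);return o+d*(z-o[2])/d[2]
def proj(n,P):
    Rm,o,K,k=pose(n);q=Rm.T@(np.array(P,float)-o);x=q[:2]/q[2];x=x*(1+k*x@x);return (K@[x[0],x[1],1])[:2]
def save(n,f):
    im=grab_frame(n);cv2.imwrite("pics/"+f,cv2.cvtColor(im,cv2.COLOR_RGB2BGR));return im
E
python3 - <<'E'
from h import *
print(state());np.set_printoptions(precision=1,suppress=True)
for n in("scene","side","wrist"):
    print(n,camera_info(n)); save(n,n+"0.png")
Z=dict(stop_corner=18,carton=18,carton_push=48,slide_face=50,slide_back=50,tape_roll=18,sample_box=18,gauge=0,box_a=0,pen_cup=0,gel=0,marker=0)
for n in("scene","side"):
  for l,z in Z.items():
    for r in place_of(n,l)[:2]:
        px=np.array(r["location"])*[640,480];print(n,l,round(r["p"],2),px,onz(n,px,z))
a=cv2.imread("pics/scene0.png");b=cv2.imread("pics/side0.png")
E
```

```text
{'time_s': 0.0, 'qpos': array([ 6.44578289e+01,  1.83515151e+01,  8.97069260e+01,  4.93649787e-05,
        7.20432669e+01, -1.14618121e+00]), 'qvel': array([ 0.03048978,  0.00030812, -0.03217782, -0.05257519,  0.03935423,
       -0.07983163]), 'effort': array([ 7.98124383e-04, -4.12457907e+01, -2.31970060e+01,  7.26225972e-02,
        4.57828282e-02, -1.55576595e-04]), 'ee_pos': array([237.28095442, 523.20094699, 213.11802016]), 'ee_rot': array([ 178.82737956,   89.89829198, -115.56862564]), 'force': array([-0.38574164,  0.39218761, -0.17015263]), 'torque': array([-0.01223655,  0.05686079,  0.02399545]), 'gripper_width': 91.18125371197291}
scene {'intrinsics': array([[584.5,   0. , 327.4],
       [  0. , 584.5, 238.6],
       [  0. ,   0. ,   1. ]]), 'k1': -0.029282073480082667, 'origin': array([1129.4, -336.5, 1149.5]), 'orientation': array([-147.5,   -0.5,   68.3])}
side {'intrinsics': array([[618.6,   0. , 331.5],
       [  0. , 618.6, 238.6],
       [  0. ,   0. ,   1. ]]), 'k1': 0.03844267227436869, 'origin': array([   37.7, -1281.4,  1210. ]), 'orientation': array([-131.8,    0
[... 1212 characters left out ...]
]
side carton_push 0.84 [327.9 231. ] [470.6 -20.9  48. ]
side carton_push 0.6 [326.4 357.9] [ 319.  -441.5   48. ]
side slide_face 0.91 [346.4 189.2] [588.9 142.7  50. ]
side slide_back 0.63 [339.5 190.2] [567.2 145.4  50. ]
side tape_roll 0.96 [357.9 285.9] [ 483.1 -225.3   18. ]
side tape_roll 0.4 [417.2 346. ] [ 544.4 -460.6   18. ]
side gauge 0.8 [417.6 277.4] [ 655.3 -234.9    0. ]
side box_a 0.9 [326.4 359.3] [ 329.3 -410.7    0. ]
side box_a 0.75 [275.7 163. ] [438.5 423.5   0. ]
side pen_cup 0.83 [274.  164.8] [430.2 415.4   0. ]
side gel 0.66 [418.5 343.9] [ 557.8 -443.5    0. ]
side marker 0.57 [232.9 198.1] [258.3 283.4   0. ]
side marker 0.42 [378.6 387. ] [ 416.8 -525.8    0. ]
```

View pics/scene0.png

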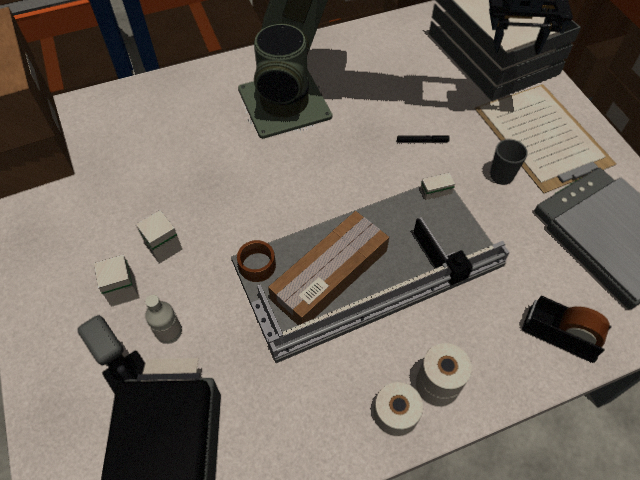

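View pics/side0.png

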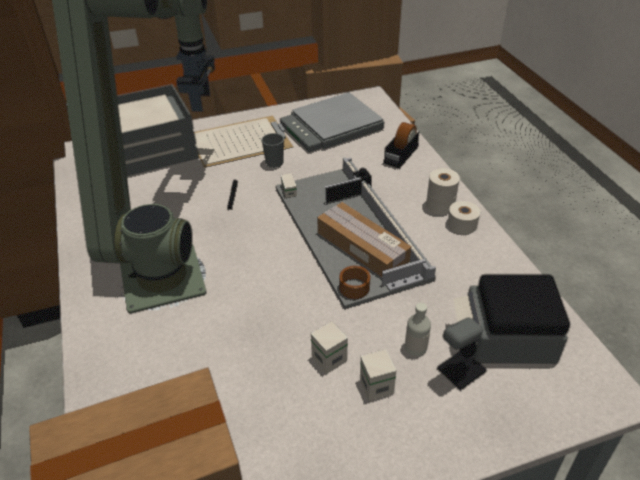

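The views show the carton swung out, the tape roll at scene (257,260), the sliding stop at (430,245) and the sample box at (437,184). I'll enlarge the gauge to get exact geometry.

Run:
```python
import cv2
a=cv2.imread("pics/scene0.png")[165:365,225:515]
cv2.imwrite("pics/c1.png",cv2.resize(a,(798,550),interpolation=cv2.INTER_CUBIC))
```

```text
(no output)
```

View pics/c1.png

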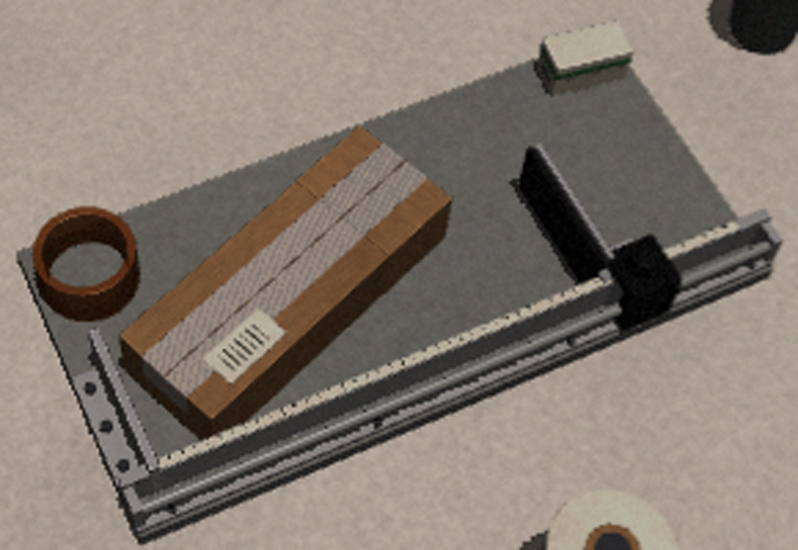

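Run:
```python
from h import *
np.set_printoptions(precision=1,suppress=True)
from scipy.optimize import least_squares
f=lambda c:np.array([225+c[0]/2.7517,165+c[1]/2.75])-0.3
for nm,c,z in [("bd NR",(18,252),18),("far R bottom",(142,543),0),("farL bottom",(775,277),0),("corner top fence",(160,465),60),("endstop top",(100,330),68),("c freeNear",(360,127),78),("c freeFar",(452,198),78),("c stopFar",(210,415),78),("c stopNear",(120,340),78),("slide top near",(530,147),78),("slide top far",(608,265),78)]:
    print(nm,onz("scene",f(c),z))
obs=[((-235,-30,18),f((18,252))),((35,-30,0),f((142,543))),((35,530,0),f((775,277))),((0,0,18),np.array([282.4,338.1])),((-115,0,68),f((100,330)))]
def P(v,p): 
    c,s=np.cos(v[2]),np.sin(v[2]);return [v[0]+c*p[0]-s*p[1],v[1]+s*p[0]+c*p[1],p[2]]
r=least_squares(lambda v:np.concatenate([proj("scene",P(v,p))-q for p,q in obs]),[657,-238,0.0])
print(r.x,np.degrees(r.x[2]),r.fun.reshape(-1,2))
v=r.x;c,s=np.cos(v[2]),np.sin(v[2]);A=np.array([[c,s],[-s,c]])
g=lambda q:A@(np.array(q[:2])-v[:2])
for nm,c,z in [("c freeNear",(360,127),78),("c freeFar",(452,198),78),("c stopFar",(210,415),78),("c stopNear",(120,340),78),("slide top near",(530,147),78),("slide top far",(608,265),78),("sample top corner",(548,66),58)]:
    print(nm,"in gauge",g(onz("scene",f(c),z)))
for l,w in dict(tape=(478,-225.6),push=(469.5,-27),pushscene=(468.3,-32.7),slide=(591,139)).items():print(l,g(w))
for q in [(0,0,60),(0,530,60),(-235,530,18)]: print(q,(proj("scene",P(v,q))-[225,165])*2.75)
```

```text
bd NR [ 428.7 -280.3   18. ]
far R bottom [ 694.6 -266.3    0. ]
farL bottom [669.4 295.5   0. ]
corner top fence [ 665.8 -238.3   60. ]
endstop top [ 548.6 -244.8   68. ]
c freeNear [453.7   9.9  78. ]
c freeFar [543.6  50.7  78. ]
c stopFar [ 649.8 -193.    78. ]
c stopNear [ 567.5 -234.4   78. ]
slide top near [522.1 130.3  78. ]
slide top far [643.6 137.2  78. ]
[ 659.9 -238.2    0. ] 2.779910949931079 [[ 0.1 -0.8]
 [ 0.2  0.8]
 [-1.   0.3]
 [ 0.7  1.3]
 [-0.1 -1.5]]
c freeNear in gauge [-194.   257.8]
c freeFar in gauge [-102.2  294.2]
c stopFar in gauge [-7.9 45.6]
c stopNear in gauge [-92.2   8.3]
slide top near in gauge [-119.8  374.8]
slide top far in gauge [  1.9 375.7]
sample top corner in gauge [-197.8  439.2]
tape [-181.1   21.4]
push [-180.   220.2]
pushscene [-181.4  214.5]
slide [-50.5 380.1]
(0, 0, 60) [156.6 457.1]
(0, 530, 60) [766.2 205.7]
(-235, 530, 18) [607.7  29.3]
```

```bash
cat >> h.py <<'E'
V=np.array([660,-238.2]);YAW=np.radians(2.78);_c,_s=np.cos(YAW),np.sin(YAW)
def w2g(p): d=np.array(p[:2])-V;return np.array([_c*d[0]+_s*d[1],-_s*d[0]+_c*d[1]])
def g2w(p): return V+np.array([_c*p[0]-_s*p[1],_s*p[0]+_c*p[1]])
E
python3 - <<'E'
from h import *
np.set_printoptions(precision=1,suppress=True)
s=state();M=R.from_euler('xyz',s["ee_rot"],degrees=True).as_matrix();print(M)
print(s["ee_pos"],w2g(s["ee_pos"]))
print("approach",g2w((-220,216)))
z=M[:,2];print("ang z",np.degrees(np.arctan2(z[1],z[0])))
E
```

```text
[[ 0.  -0.9  0.4]
 [ 0.   0.4  0.9]
 [-1.   0.   0. ]]
[237.5 523.7 214. ] [-385.   781.5]
approach [429.8 -33.1]
ang z 65.60070744219793
```

>>> {"fn": "drive_tool", "kwargs": {
  "plan": [
    [0,0,-8,19,-56,0,0],
    [0,0,-16,38,-112,0,0],
    [0,0,-24,58,-167,0,0],
    [0,0,-32,77,-223,0,0],
    [0,0,-40,96,-279,0,0],
    [0,0,-48,115,-335,0,0],
    [0,0,-56,134,-390,0,0],
    [0,0,-62.8,154,-446,0,0],
    [0,0,-62.8,173,-502,-40,0],
    [0,0,-62.8,186,-557,-60,0]
  ]
}}

```text
time_s: 2.6
ee_pos: [422.4, -29.5, 155.5]
ee_rot: [11.7, 90.0, 14.5]
force: [1.0, 0.2, 0.7]
gripper_width: 0.5
```

Run:
```python
from h import *
np.set_printoptions(precision=2,suppress=True)
s=state();M=R.from_euler('xyz',s["ee_rot"],degrees=True).as_matrix();print(M,s["ee_pos"],w2g(s["ee_pos"]),s["force"],s["qpos"],s["gripper_width"],s["time_s"])
```

```text
[[ 0.   -0.05  1.  ]
 [ 0.    1.    0.05]
 [-1.    0.    0.  ]] [422.44 -29.51 155.51] [-227.16  219.97] [1.01 0.17 0.7 ] [ -5.57   7.59 113.31   0.02  59.06  -8.39] 0.5246902106999065 2.6
```

>>> {"fn": "drive_tool", "kwargs": {
  "plan": [
    [0,0,0,6,-8,-50,0],
    [0,0,0,12,-16,-90,0],
    [0,0,0,12,-16,-112,0],
    [0,0,0,13,-16,-120,0],
    [0,0,0,16,-16,-120,0],
    [0,0,0,19,-16,-120,0],
    [0,0,0,22,-16,-120,0],
    [0,0,0,25,-16,-120,0],
    [0,0,0,27,-15,-120,0],
    [0,0,0,27,-15,-120,0]
  ]
}}

```text
time_s: 3.85
ee_pos: [449.6, -44.4, 35.6]
ee_rot: [10.2, 89.9, 13.0]
force: [0.2, -0.7, -0.3]
gripper_width: 0.5
```

>>> {"fn": "drive_tool", "kwargs": {
  "plan": [
    [0,0,0,4,3,0,0],
    [0,0,0,8,6,0,0],
    [0,0,0,12,9,0,0],
    [0,0,0,16,12,0,0],
    [0,0,0,20,15,0,0],
    [0,0,0,24,18,0,0],
    [0,0,0,28,21,0,0],
    [0,0,0,31,24,0,0],
    [0,0,0,34,26,0,0]
  ]
}}

```text
time_s: 4.97
ee_pos: [483.8, -18.2, 35.5]
ee_rot: [11.2, 89.9, 14.0]
force: [-1.2, 0.4, 0.4]
gripper_width: 0.2
```

```bash
cat > look.py <<'E'
from h import *
import sys
np.set_printoptions(precision=1,suppress=True)
s=state();print(s["ee_pos"],w2g(s["ee_pos"]),s["force"],s["time_s"])
for n in("scene","side"):
  save(n,n+sys.argv[1]+".png")
  for l,z in dict(carton=18,carton_push=48,slide_face=50).items():
    for r in place_of(n,l)[:1]:
        px=np.array(r["location"])*[640,480];print(n,l,round(r["p"],2),px,w2g(onz(n,px,z)))
a=cv2.imread("pics/scene%s.png"%sys.argv[1])[165:365,225:515]
cv2.imwrite("pics/c%s.png"%sys.argv[1],cv2.resize(a,(798,550),interpolation=cv2.INTER_CUBIC))
E
python3 look.py 2
```

```text
[483.8 -18.2  35.5] [-165.4  228.3] [-1.2  0.4  0.4] 4.975
scene carton 0.91 [298.5 326.2] [-14.2  40.6]
scene carton_push 0.58 [354.6 236. ] [-151.4  236.4]
scene slide_face 0.83 [429.4 249.3] [-51.1 371.2]
side carton 0.93 [409.4 263.4] [-9.4 45.2]
side carton_push 0.22 [355.2 285.9] [-195.    -1.8]
side slide_face 0.62 [347.5 190.6] [-52.2 376.1]
```

View pics/c2.png

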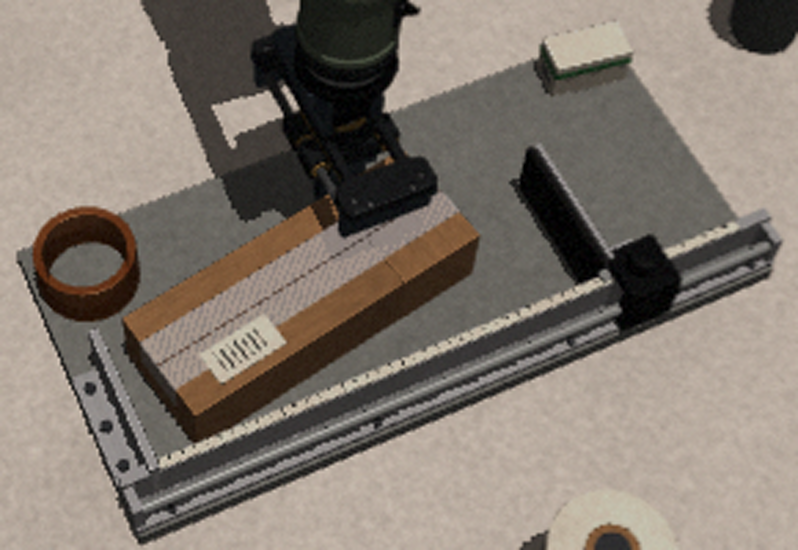

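>>> {"fn": "drive_tool", "kwargs": {
  "plan": [
    [0,0,0,4,3,0,0],
    [0,0,0,8,6,0,0],
    [0,0,0,12,9,0,0],
    [0,0,0,16,11,0,0],
    [0,0,0,20,13,0,0],
    [0,0,0,24,15,0,0],
    [0,0,0,28,17,0,0],
    [0,0,0,31,19,0,0],
    [0,0,0,34,21,0,0],
    [0,0,0,36,22,0,0]
  ]
}}

```text
time_s: 6.62
ee_pos: [519.9, 3.6, 35.6]
ee_rot: [8.8, 89.9, 11.6]
force: [-1.8, -1.0, -0.1]
gripper_width: 0.6
```

```bash
python3 look.py 3
```

```text
[519.9   3.6  35.6] [-128.2  248.4] [-1.8 -1.  -0.1] 6.625
scene carton 0.77 [290.1 324.1] [-25.9  26.4]
scene carton_push 0.59 [370. 249.] [-106.7  252.4]
scene slide_face 0.75 [433.  248.2] [-50.2 380.1]
side carton 0.81 [407.1 269.8] [-27.   25.1]
side carton_push 0.74 [342.1 217.4] [-117.3  266.4]
side slide_face 0.61 [347.7 193.1] [-56.7 364.4]
```

View pics/c3.png

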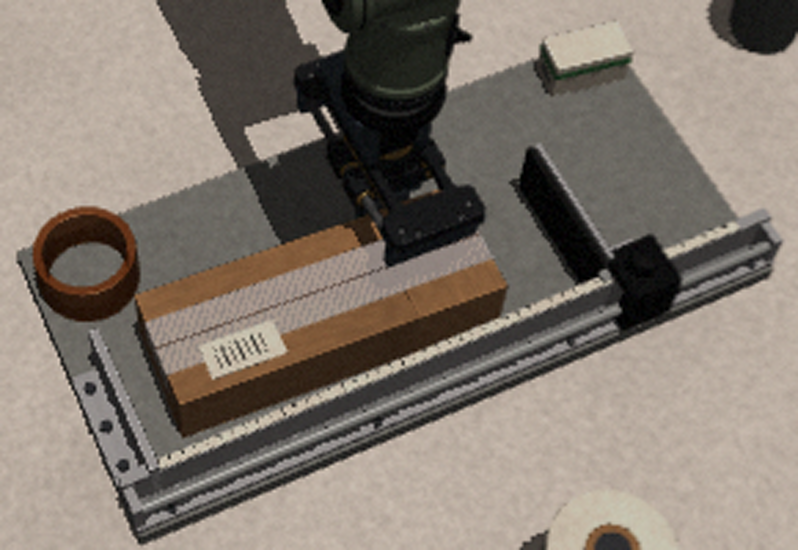

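>>> {"fn": "drive_tool", "kwargs": {
  "plan": [
    [0,0,0,-14,0,0,0],
    [0,0,0,-18,-25,0,0],
    [0,0,0,-16,-60,0,0],
    [0,0,0,-14,-98,0,0],
    [0,0,0,-10,-98,0,0],
    [0,0,0,-6,-98,0,0],
    [0,0,0,-2,-98,0,0],
    [0,0,0,2,-98,0,0],
    [0,0,0,5,-97,0,0],
    [0,0,0,8,-97,0,0]
  ]
}}

```text
time_s: 8.28
ee_pos: [527.5, -93.1, 35.7]
ee_rot: [30.9, 89.9, 33.8]
force: [-3.8, -0.4, 2.1]
gripper_width: 0.5
```

>>> {"fn": "drive_tool", "kwargs": {
  "plan": [
    [0,0,0,3,0,0,0],
    [0,0,0,5,0,0,0],
    [0,0,0,5,0,0,0]
  ]
}}

```text
time_s: 8.65
ee_pos: [532.9, -93.1, 35.7]
ee_rot: [19.7, 89.9, 22.5]
force: [-2.3, 0.7, 1.8]
gripper_width: 0.4
```

```bash
python3 look.py 4
```

```text
[532.9 -93.1  35.7] [-119.9  151.1] [-2.3  0.7  1.8] 8.65
scene carton 0.56 [295.9 330. ] [-8.6 32.2]
scene carton_push 0.95 [369.1 248.1] [-109.6  251.7]
scene slide_face 0.83 [431.3 246.9] [-54.7 378.3]
side carton 0.74 [410.5 262.7] [-5.4 46.4]
side slide_face 0.52 [346.5 190.4] [-54.8 378.3]
```

View pics/c4.png

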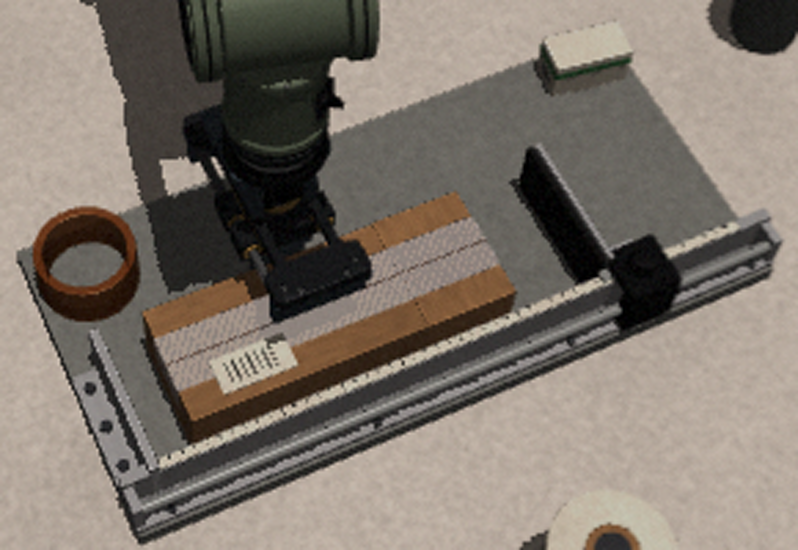

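>>> {"fn": "drive_tool", "kwargs": {
  "plan": [
    [0,0,0,1.5,0,0,0],
    [0,0,0,3,0,0,0],
    [0,0,0,4,0,0,0],
    [0,0,0,4,0,0,0]
  ]
}}

```text
time_s: 9.55
ee_pos: [536.9, -93.1, 35.7]
ee_rot: [14.0, 89.9, 16.9]
force: [-2.6, -1.1, 1.0]
gripper_width: 0.3
```

>>> {"fn": "drive_tool", "kwargs": {
  "plan": [
    [0,0,0,1,0,0,0],
    [0,0,0,2,0,0,0],
    [0,0,0,2,0,0,0]
  ]
}}

```text
time_s: 9.93
ee_pos: [539.1, -93.1, 35.6]
ee_rot: [11.7, 89.9, 14.5]
force: [-3.6, 0.4, 1.6]
gripper_width: 0.7
```

>>> {"fn": "drive_tool", "kwargs": {
  "plan": [
    [0,0,0,1,0,0,0],
    [0,0,0,2,0,0,0],
    [0,0,0,2,0,0,0]
  ]
}}

```text
time_s: 10.3
ee_pos: [540.4, -92.9, 35.6]
ee_rot: [77.5, 89.9, 80.3]
force: [-4.5, 0.8, 3.6]
gripper_width: 0.8
```

```bash
python3 look.py 5; python3 -c "
from h import *
p=[]
im=cv2.imread('pics/scene5.png')
# carton far top edge z=78 predicted if flush vs fence top corners
for q in [(0,40,78),(0,307,78)]: print((proj('scene',[*g2w(q[:2]),q[2]])-[225,165])*2.75)
"
```

```text
[540.4 -92.9  35.6] [-112.4  150.9] [-4.5  0.8  3.6] 10.3
scene carton 0.97 [294.4 333.5] [-2.6 26.4]
scene carton_push 0.63 [374.5 252.6] [-94.4 257.4]
scene slide_face 0.81 [432.3 248. ] [-51.3 378.9]
side carton 0.74 [376.8 387.3] [-267.3 -285.5]
side slide_face 0.76 [345.5 189.9] [-56.6 381.9]
[206.27347592 426.24823337]
[528.00082728 294.21226864]
```

View pics/c5.png

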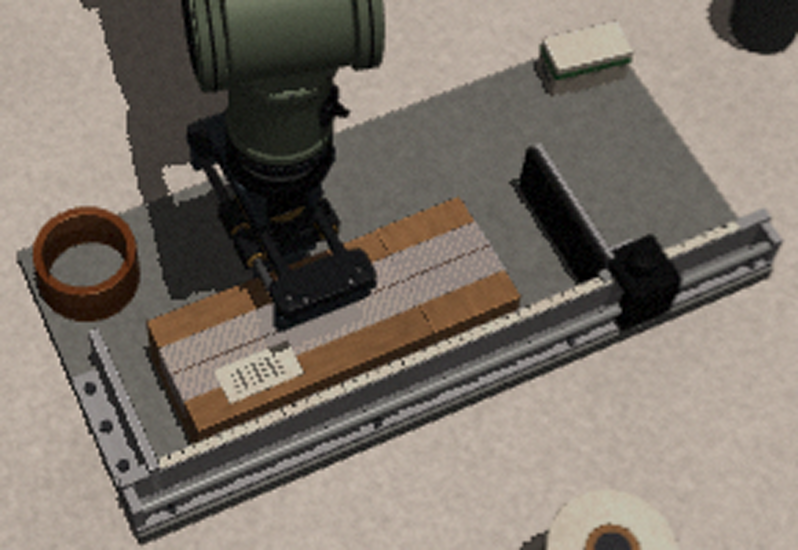

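The carton now lies almost flush: its far top edge runs (198,432) to (520,303), and a flush edge is predicted at (206,426) to (528,294). I'll press a little more.

>>> {"fn": "drive_tool", "kwargs": {
  "plan": [
    [0,0,0,1,0,0,0],
    [0,0,0,1.5,0,0,0],
    [0,0,0,1.5,0,0,0],
    [0,0,0,1.5,0,0,0]
  ]
}}

```text
time_s: 11.2
ee_pos: [540.6, -92.6, 35.6]
ee_rot: [148.1, 89.8, 151.0]
force: [-6.5, 0.2, 4.8]
gripper_width: 0.7
```

>>> {"fn": "drive_tool", "kwargs": {
  "plan": [
    [0,0,0,1,0,0,0],
    [0,0,0,2,0,0,0],
    [0,0,0,2.5,0,0,0],
    [0,0,0,2.5,0,0,0],
    [0,0,0,2.5,0,0,0]
  ]
}}

```text
time_s: 11.82
ee_pos: [540.6, -92.4, 35.7]
ee_rot: [163.6, 89.5, 166.5]
force: [-9.2, -0.3, 8.0]
gripper_width: 0.7
```

Run:
```python
from h import *
np.set_printoptions(precision=1,suppress=True)
s=state();print(s["force"],w2g(s["ee_pos"]),s["ee_pos"])
im=save("scene","s6.png")
# fit far-top edge of carton: brightness along columns between expected
hsv=cv2.cvtColor(im,cv2.COLOR_RGB2HSV)
pts=[]
for y in range(50,285,12):
    # sample along gauge x at z=78 near edge; brown mask S
    prof=[]
    for x in np.arange(-25,20,0.5):
        q=proj("scene",[*g2w((x,y)),78.]);prof.append(cv2.getRectSubPix(im[:,:,0].astype(np.float32),(1,1),(float(q[0]),float(q[1])))[0,0])
    prof=cv2.GaussianBlur(np.array(prof,np.float32).reshape(1,-1),(9,1),0).ravel();g=np.diff(prof);i=np.argmin(g)
    pts.append((y,-25+0.5*i))
pts=np.array(pts);print(pts.T);print(np.polyfit(*pts.T,1))
```

```text
[-9.2 -0.3  8. ] [-112.2  151.4] [540.6 -92.4  35.7]
[[ 50.   62.   74.   86.   98.  110.  122.  134.  146.  158.  170.  182.
  194.  206.  218.  230.  242.  254.  266.  278. ]
 [ 17.   15.5  -0.5   0.   15.5  15.5  16.   16.5  16.5  16.   16.   16.5
   16.5  16.   15.   15.5  16.   16.   16.5  17. ]]
[0.  9.6]
```

>>> {"fn": "drive_tool", "kwargs": {
  "plan": [
    [0,0,0,-10,0,0,0],
    [0,0,0,-25,-1,0,0],
    [0,0,0,-25,-1,50,0],
    [0,0,0,-20,10,85,0],
    [0,0,0,-8,65,88,0],
    [0,0,0,2,120,88,0],
    [0,0,0,12,175,88,0],
    [0,0,0,22,230,88,0],
    [0,0,0,29,276,88,0],
    [0,0,0,29,276,88,0]
  ]
}}

```text
time_s: 13.12
ee_pos: [569.7, 186.4, 123.4]
ee_rot: [152.5, 89.6, 155.6]
force: [-0.3, 0.5, -0.2]
gripper_width: 0.5
```

```bash
python3 look.py 7
```

```text
[569.7 186.4 123.4] [-69.6 428.5] [-0.3  0.5 -0.2] 13.125
scene carton 0.6 [297.  326.6] [-14.7  37.4]
scene carton_push 0.67 [373.  252.8] [-95.2 254.1]
scene slide_face 0.85 [432.5 251.6] [-43.  374.6]
side carton 0.76 [414.7 263. ] [ 4.9 40.9]
side carton_push 0.92 [347.5 214.6] [-97.5 272. ]
side slide_face 0.95 [347.6 190.6] [-52.1 376.1]
```

View pics/c7.png

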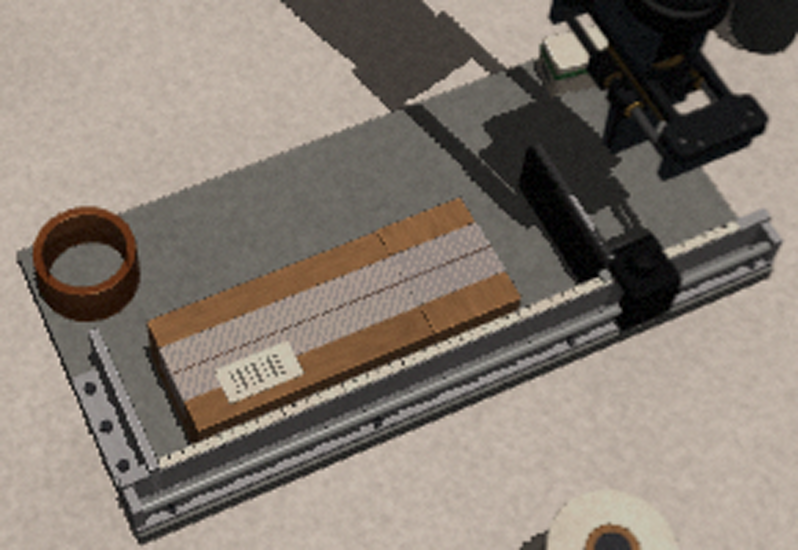

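>>> {"fn": "drive_tool", "kwargs": {
  "plan": [
    [0,0,0,0,0,-50,0],
    [0,0,0,0,0,-78,0],
    [0,0,0,0,0,-83,0],
    [0,0,0,0.5,-8,-83,0],
    [0,0,0,0.7,-14,-83,0],
    [0,0,0,1,-19,-83,0],
    [0,0,0,1.2,-24,-83,0],
    [0,0,0,1.4,-29,-83,0],
    [0,0,0,1.7,-34,-83,0],
    [0,0,0,1.9,-39,-83,0]
  ]
}}

```text
time_s: 14.78
ee_pos: [571.9, 143.4, 40.9]
ee_rot: [159.8, 89.6, 162.5]
force: [1.5, 3.4, 1.2]
gripper_width: 0.5
```

>>> {"fn": "drive_tool", "kwargs": {
  "plan": [
    [0,0,0,0.2,-5,0,0],
    [0,0,0,0.5,-10,0,0],
    [0,0,0,0.7,-15,0,0],
    [0,0,0,1.0,-20,0,0],
    [0,0,0,1.2,-25,0,0],
    [0,0,0,1.5,-30,0,0],
    [0,0,0,1.7,-35,0,0],
    [0,0,0,2.0,-40,0,0],
    [0,0,0,2.2,-45,0,0],
    [0,0,0,2.2,-45,0,0]
  ]
}}

```text
time_s: 16.02
ee_pos: [573.5, 97.4, 40.7]
ee_rot: [170.5, 89.5, 173.2]
force: [0.8, -0.3, -1.3]
gripper_width: 0.4
```

>>> {"fn": "drive_tool", "kwargs": {
  "plan": [
    [0,0,0,0.1,-2,0,0],
    [0,0,0,0.2,-4,0,0],
    [0,0,0,0.3,-6,0,0],
    [0,0,0,0.4,-8.5,0,0],
    [0,0,0,0.5,-11,0,0],
    [0,0,0,0.7,-13.5,0,0],
    [0,0,0,0.8,-16,0,0],
    [0,0,0,0.9,-18.5,0,0],
    [0,0,0,1.0,-21,0,0],
    [0,0,0,1.1,-23,0,0]
  ]
}}

```text
time_s: 17.27
ee_pos: [574.5, 75.1, 40.6]
ee_rot: [162.5, 89.5, 165.3]
force: [0.3, 5.5, 1.0]
gripper_width: 0.4
```

```bash
python3 look.py 8
```

```text
[574.5  75.1  40.6] [-70.2 317. ] [0.3 5.5 1. ] 17.275
scene carton 0.87 [290.  334.3] [-4.7 17.3]
scene carton_push 0.57 [365.6 254.9] [-97.1 236.9]
scene slide_face 0.71 [391.8 262.3] [-55.8 279.8]
side carton 0.89 [415.5 266.8] [-0.3 26.8]
side carton_push 0.98 [348.8 221.7] [-107.   240.9]
side slide_face 0.66 [358.1 206.2] [-53.7 293.7]
```

View pics/c8.png

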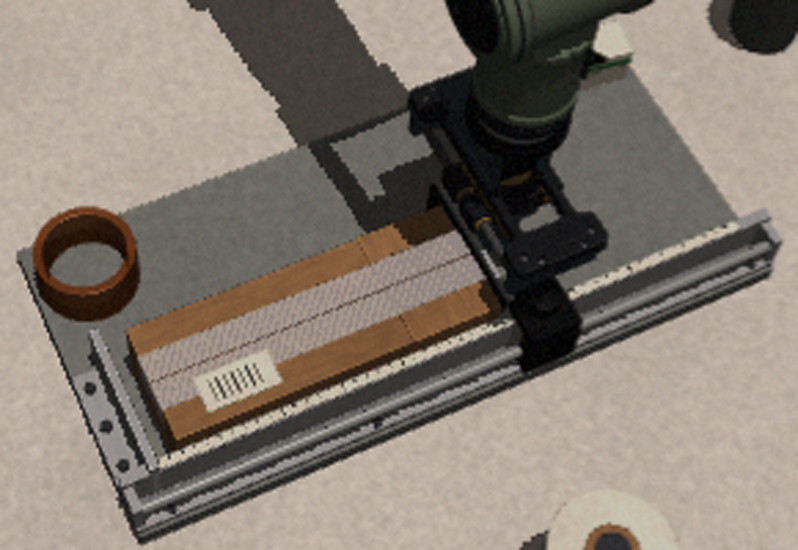

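>>> {"fn": "drive_tool", "kwargs": {
  "plan": [
    [0,0,0,0.1,-2,0,0],
    [0,0,0,0.2,-4,0,0],
    [0,0,0,0.3,-5.5,0,0],
    [0,0,0,0.4,-7,0,0],
    [0,0,0,0.5,-8.5,0,0],
    [0,0,0,0.5,-10,0,0],
    [0,0,0,0.6,-11.5,0,0],
    [0,0,0,0.6,-13,0,0],
    [0,0,0,0.7,-14,0,0]
  ]
}}

```text
time_s: 18.8
ee_pos: [575.2, 61.2, 40.6]
ee_rot: [163.3, 89.5, 166.0]
force: [0.6, 4.9, 0.4]
gripper_width: 0.8
```

>>> {"fn": "drive_tool", "kwargs": {
  "plan": [
    [0,0,0,0.1,-1,0,0],
    [0,0,0,0.1,-2,0,0],
    [0,0,0,0.1,-3,0,0],
    [0,0,0,0.2,-3,0,0]
  ]
}}

```text
time_s: 19.3
ee_pos: [575.3, 58.4, 40.6]
ee_rot: [160.9, 89.5, 163.6]
force: [0.4, 4.8, 0.8]
gripper_width: 0.4
```

>>> {"fn": "drive_tool", "kwargs": {
  "plan": [
    [0,0,0,0.1,-1,0,0],
    [0,0,0,0.1,-2,0,0],
    [0,0,0,0.1,-3,0,0],
    [0,0,0,0.1,-3,0,0]
  ]
}}

```text
time_s: 19.8
ee_pos: [575.4, 57.5, 40.7]
ee_rot: [142.8, 89.4, 145.5]
force: [-0.1, 10.5, 1.3]
gripper_width: 0.4
```

>>> {"fn": "drive_tool", "kwargs": {
  "plan": [
    [0,0,0,0.1,-1,0,0],
    [0,0,0,0.1,-2,0,0],
    [0,0,0,0.1,-2.5,0,0],
    [0,0,0,0.1,-2.5,0,0]
  ]
}}

```text
time_s: 20.3
ee_pos: [575.4, 57.5, 40.7]
ee_rot: [128.2, 89.3, 130.8]
force: [0.2, 11.8, 0.5]
gripper_width: 0.4
```

>>> {"fn": "drive_tool", "kwargs": {
  "plan": [
    [0,0,0,0.1,-2,0,0],
    [0,0,0,0.1,-3,0,0],
    [0,0,0,0.1,-3,0,0],
    [0,0,0,0.1,-3,0,0]
  ]
}}

```text
time_s: 20.8
ee_pos: [575.5, 57.3, 40.8]
ee_rot: [117.9, 89.0, 120.4]
force: [0.1, 13.3, 0.2]
gripper_width: 0.5
```

```bash
python3 look.py 9
```

```text
[575.5  57.3  40.8] [-70.1 299.3] [ 0.1 13.3  0.2] 20.8
scene carton 0.56 [281.5 340.1] [-0.1 -3.7]
scene carton_push 0.72 [359.3 255.9] [-100.5  223.1]
scene slide_face 0.71 [388.6 266.2] [-50.  268.9]
side carton 0.93 [418.9 271.9] [-1.3  5.6]
side carton_push 0.91 [348.6 222.4] [-108.7  238.3]
side slide_face 0.63 [360.8 211.6] [-56.8 267.5]
```

View pics/c9.png

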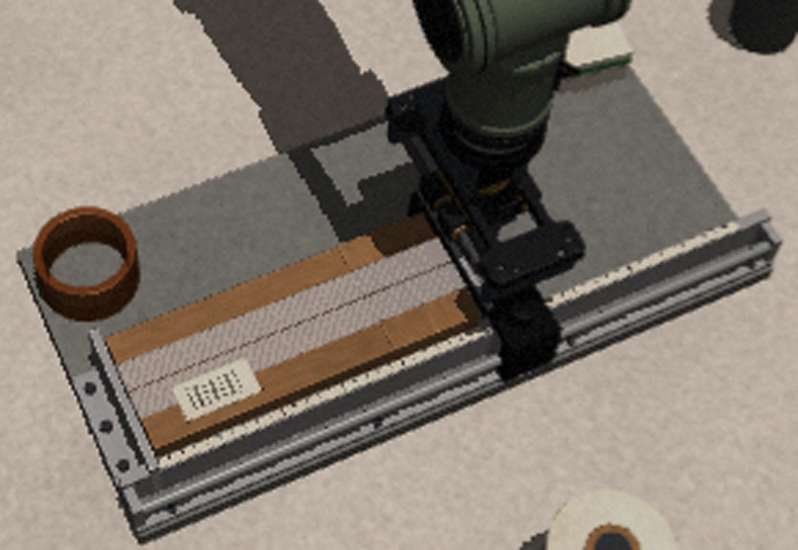

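The carton's right end now meets the end stop along (105,340)–(155,455), and the slide bears on the other end. Holding.

>>> {"fn": "drive_tool", "kwargs": {
  "plan": [
    [0,0,0,0.1,-3,0,0],
    [0,0,0,0.1,-3,0,0],
    [0,0,0,0.1,-3,0,0],
    [0,0,0,0.1,-3,0,0],
    [0,0,0,0.1,-3,0,0],
    [0,0,0,0.1,-3,0,0],
    [0,0,0,0.1,-3,0,0],
    [0,0,0,0.1,-3,0,0],
    [0,0,0,0.1,-3,0,0],
    [0,0,0,0.1,-3,0,0]
  ]
}}

```text
time_s: 22.45
ee_pos: [575.5, 57.5, 40.9]
ee_rot: [111.3, 88.8, 113.8]
force: [-0.1, 14.2, 0.8]
gripper_width: 0.8
```

>>> {"fn": "drive_tool", "kwargs": {
  "plan": [
    [0,0,0,0,1,0,0],
    [0,0,0,-0.1,3,0,0],
    [0,0,0,-0.3,6,0,0],
    [0,0,0,-0.5,10,0,0],
    [0,0,0,-1,20,0,0],
    [0,0,0,-1.5,32,0,0],
    [0,0,0,-2,45,0,0],
    [0,0,0,-2,45,50,0],
    [0,0,0,-2,55,100,0],
    [0,0,0,-2,60,120,0]
  ]
}}

```text
time_s: 23.7
ee_pos: [574.9, 119.0, 164.4]
ee_rot: [95.6, 88.8, 98.1]
force: [-0.3, 0.5, -0.9]
gripper_width: 0.3
```

```bash
python3 look.py 10
```

```text
[574.9 119.  164.4] [-67.7 360.9] [-0.3  0.5 -0.9] 23.7
scene carton 0.89 [283.2 338.2] [-2.5  1.2]
scene carton_push 0.84 [358.3 255.4] [-102.6  221.6]
scene slide_face 0.69 [125.4 290.9] [-224.8 -265.8]
side carton 0.55 [418.1 268.4] [ 3.3 18.4]
side carton_push 0.92 [352.5 221.8] [-97.2 236.3]
side slide_face 0.64 [423.3 272. ] [ -8.7 -26.6]
```

View pics/c10.png

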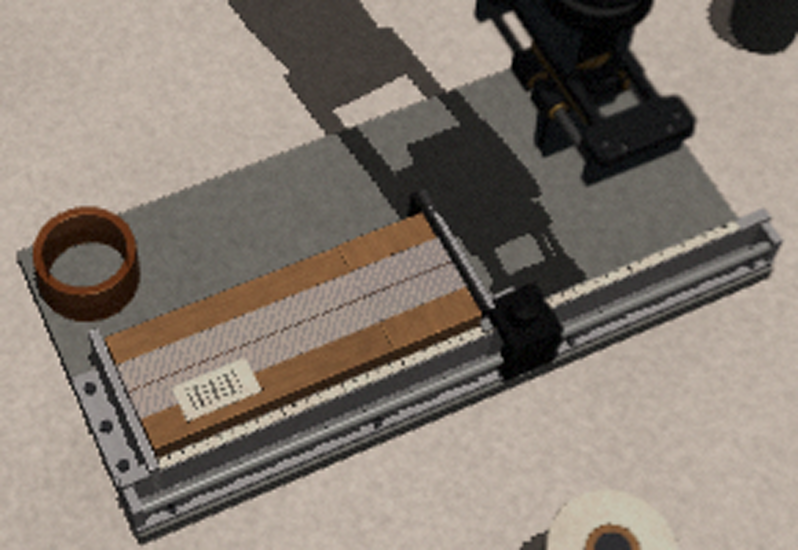

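Run:
```python
from h import *
np.set_printoptions(precision=1,suppress=True)
def edge(f,n,x0,x1,y0,y1,z):
    im=cv2.cvtColor(cv2.imread("pics/"+f),cv2.COLOR_BGR2LAB)[:,:,2].astype(np.float32);o=[]
    xs=np.arange(x0,x1,0.25)
    for y in np.arange(y0,y1,4):
        pr=np.array([cv2.getRectSubPix(im,(1,1),tuple(map(float,proj(n,[*g2w((x,y)),z]))))[0,0] for x in xs])
        pr=np.convolve(pr,np.ones(9)/9,'valid');o.append((y,xs[4:-5][np.argmax(np.diff(pr))]))
    o=np.array(o);k=np.abs(o[:,1]-np.median(o[:,1]))<4;p=np.polyfit(*o[k].T,1);return k.sum(),p[0],np.polyval(p,130),np.std(np.polyval(p,o[k][:,0])-o[k][:,1])
for f,y0,y1 in (("7",60,280),("10",20,235)):
    for n in("scene","side"): print(f,n,"near top edge",np.round(edge(n+f+".png",n,-125,-85,y0,y1,78),4))
```

```text
Traceback (most recent call last):
  File "h.py", line 22, in proj
    Rm,o,K,k=pose(n);q=Rm.T@(np.array(P,float)-o);x=q[:2]/q[2];x=x*(1+k*x@x);return (K@[x[0],x[1],1])[:2]
             ~~~~^^^
  File "h.py", line 7, in pose
    c,K=cam(n)
        ~~~^^^
  File "h.py", line 5, in cam
    c=camera_info(n);K=np.array(c["intrinsics"]);return c,K
ValueError: time passes only in moves, steps and waits
```

Run:
```python
import h
from h import *
pc={n:h.pose(n) for n in("scene","side")}; h.pose=lambda n:pc[n]
def edge(f,n,x0,x1,y0,y1,z):
    im=cv2.cvtColor(cv2.imread("pics/"+f),cv2.COLOR_BGR2LAB)[:,:,2].astype(np.float32);o=[]
    xs=np.arange(x0,x1,0.25)
    for y in np.arange(y0,y1,4):
        pr=np.array([cv2.getRectSubPix(im,(1,1),tuple(map(float,proj(n,[*g2w((x,y)),z]))))[0,0] for x in xs])
        pr=np.convolve(pr,np.ones(9)/9,'valid');o.append((y,xs[4:-5][np.argmax(np.diff(pr))]))
    o=np.array(o);k=np.abs(o[:,1]-np.median(o[:,1]))<4;p=np.polyfit(*o[k].T,1);return k.sum(),p[0],np.polyval(p,130),np.std(np.polyval(p,o[k][:,0])-o[k][:,1])
for f,y0,y1 in (("7",60,280),("10",20,235)):
    for n in("scene","side"): print(f,n,"near top edge",np.round(edge(n+f+".png",n,-125,-85,y0,y1,78),4))
print(state()["time_s"])
```

```text
7 scene near top edge [ 5.50000e+01 -7.20000e-03 -9.95982e+01  5.33600e-01]
7 side near top edge [ 5.500000e+01  8.000000e-04 -1.032359e+02  9.827000e-01]
10 scene near top edge [ 5.40000e+01 -4.90000e-03 -9.96911e+01  5.06600e-01]
10 side near top edge [ 5.4000e+01 -2.2000e-03 -1.0312e+02  8.6390e-01]
24.1
```

>>> {"fn": "drive_tool", "kwargs": {
  "plan": [
    [0,0,0,0,10,40,40],
    [0,0,0,0,10,40,40],
    [0,0,0,0,10,40,40],
    [0,0,0,0,10,40,40],
    [0,0,0,0,10,40,40]
  ]
}}

```text
time_s: 24.72
ee_pos: [572.2, 126.9, 198.4]
ee_rot: [123.7, 88.7, 126.1]
force: [1.0, -0.3, -0.3]
gripper_width: 39.6
```

```bash
python3 -c "
from workcell import *
s=state();print(s['force'],s['gripper_width'],env.job_done())"
```

```text
the job is handed in; nothing more can be done
[ 0.9737342  -0.31590097 -0.28587182] 39.60063929951512 None
```

I swung the carton flush against the fence, nipped it between the two stops, backed straight off, and handed the job in at about 25 s. There was no verdict at hand-in.

- **Swing:** I pushed near the free end first. That backed the stop end about 26 mm off the fence, so a second push near the middle pressed the carton square. The tool force peaked at about 9 N.
- **Nip:** The sliding stop pushed the carton up to the end stop and stalled. I held it there for more than a second at 12–14 N on the tool, roughly 10 N on the carton once slide friction is taken off.
- **Length:** By the tool position the carton is about 268–270 mm long. This is an estimate from finger geometry, not a reading of the gauge scale.

**Last checks:**
- The carton's edge had not moved since it was pressed to the fence: it shifted about 0.1 mm and turned no more than 0.003 rad.
- The last gauge picture shows no visible gap at either end, and the tape roll has not moved. I did not re-check the other bystanders.
- The gripper is clear and touches nothing.

**Disagreements:**
- In the final pictures the network's `slide_face` results were clearly wrong, and one side-view carton origin was off by about 18 mm along the fence. I relied on the pictures and the edge fit instead.
- I could not measure the remaining contact force at the sliding stop. I only infer it from the sprung face and the slide's friction.

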